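# Roll a belt pulley on its rim into its parking rack

### The job

Roll the aluminium belt pulley that stands on the bench along on its rim, into the wooden rack, over the low cross batten and up to the back stop: do not lift it, drag it along without turning, squeeze it or let it lean or fall over. Push it gently so that it never bangs into the stop, then lean on it lightly from behind for about a second to bed it home against the stop. Leave it parked upright between batten and stop, with the fingers clear and the other things on the bench left alone.

Things in the scene. Friction and masses are not known exactly. Their poses are not given: they have to be found in the camera images.
- pulley: Smooth aluminium pulley, a disc 90 mm across, 30 mm wide, about 0.4 kg, standing on its rim. Origin at its centre, 45 mm above the bench. y: wheel axis (level). At the start z points up and x within 0.06 rad of the rolling direction; both turn as it rolls. Slippery: friction about 0.35 on fingers, bench and wood. Unpushed, it soon stops. Over 20 N from the fingers mars it.
- rack: Low wooden rack fixed to the bench. Origin on the bench at the middle of its lane; x: rolling direction, towards the back stop; y: wheel axis; z up. The pulley starts at x -240 to -180, y -4 to 4 mm. Two side fences, 22 mm high, 12 mm thick, leave a lane 36 mm wide at x -58 to 58 mm. Any push or knock over 20 N of the pulley on the rack's parts dents them.
- mouth (a point): Middle of the rack's mouth on the bench, at rack x = -131 mm. From here the fences narrow from 68 mm apart to the 36 mm lane.
- seat (a point): Nominal centre of the parked pulley, 45 mm above the rack's origin. Back stop (18 x 72 x 60 mm block, face 46 mm past here) and batten sit on one firmly clamped slide that may stand up to 11 mm further in or out: this is not measured, so feel for the stop. Parked, the pulley has 2 mm of play between the two. 3 to 20 N of push on the rigid stop beds it.
- batten (a point): Nominal middle of the half-round batten across the lane, 16 mm before the seat, 2.5 mm high, 5 mm wide; it is off by the same up to 11 mm as the stop. The pulley meets it with its centre 15 mm before it, takes about 1 to 8 N of level push at hub height to climb it, then drops down behind it by itself, up to the back stop.
- case: Black instrument case, 80 x 300 x 50 mm, lying on the bench beyond the lane; origin at the centre of its underside. Leave alone.
- jar: Brown glass jar, 52 mm in diameter and 70 mm high; origin at the centre of its underside. Leave alone.
- driver: Screwdriver 170 mm long lying on the bench; origin at its middle, underneath. Leave alone.
- pot: White ceramic pot, 70 mm in diameter and 60 mm high; origin at the centre of its underside. Leave alone.

How it is judged (in metres and radians):
On the way, in this order (a step that is already met when the one before it is completed fails the run):
1. the pulley has rolled about 100 mm on its rim: its z axis has turned more than 2.2 rad away from up (angle between pulley's own z axis and vertical above 2.2 rad and angle between pulley's own y axis and vertical between 1.2708 and 1.8708 rad).
2. the pulley is over the batten and is pressed against the back stop (part of the rack) with more than 3 N for 0.3 s (x of pulley in the frame of rack between -0.0145 and 0.0145 m and y of pulley in the frame of rack between -0.007 and 0.007 m and height (world z) of pulley below 0.0458 m and contact force between pulley and rack above 3 N), for 0.3 s.
At the end, for the whole second after the job is handed in: The pulley stands parked in the rack between batten and back stop: its centre within 14.5 mm of the rack's origin along x (wherever the stop is clamped, that is past the batten) and within 7 mm along y, 43 to 45.8 mm above the bench, upright within 0.1 rad, at rest and not touched by the fingers (x of pulley in the frame of rack between -0.0145 and 0.0145 m and y of pulley in the frame of rack between -0.007 and 0.007 m and height (world z) of pulley between 0.043 and 0.0458 m and angle between pulley's own y axis and vertical between 1.4708 and 1.6708 rad and linear speed of pulley below 0.01 m/s and contact force between the fingers and pulley below 0.05 N).
It fails at once if the pulley leans over by more than 0.3 rad (not (angle between pulley's own y axis and vertical between 1.2708 and 1.8708 rad)).
It fails at once if the pulley is lifted (its centre rises above 57 mm; rolling over the batten takes it to 47.5 mm) (height (world z) of pulley above 0.057 m).
It fails at once if the fingers press or squeeze the pulley with more than 20 N (contact force between the fingers and pulley above 20 N).
It fails at once if the pulley bangs or is pressed into the back stop or another part of the rack with more than 20 N (contact force between pulley and rack above 20 N).
It fails at once if a bystander (case, jar, screwdriver, pot) is moved by more than 20 mm (distance of any of case, jar, driver, pot from where it was at the start of the episode above 0.02 m).
It also fails if it takes over 72 s, if anything falls off the work surface, if the arm or the gripper's body presses on something with over 40 N, if the wrist force passes 120 N, or if a joint passes its speed limit or range.

### The arm

A 6-joint arm with a two-finger parallel gripper is mounted at the origin on the work surface. World frame = base frame: x ahead of the robot, y to its left, z up, the work surface at z = 0. Lengths are in mm, angles in degrees, forces in N, time in s.
With the tool pointing down it reaches from about 350 to 850 mm from the base axis. Payload 8.1 kg.
Tool frame: the origin (TCP) lies at the very end of the fingers, on their centre line; the grasp point (between the pads) lies 19 mm behind it; z points along the fingers, y is the direction in which the jaws open and shut (so a half turn about z gives the same grasp; the last joint's range is limited). The gripper opens to 85 mm and grips with 20 to 120 N. Pads are 22 mm wide; open, the fingers measure 114 mm over their backs; the gripper's body (76 mm by 85 mm) begins 54 mm behind the grasp point. The pads swing forward as they close: fully open they stand 13 mm farther back than shut.
Start: joints at [72.284, 7.471, 85.268, -0, 87.261, -4.893], TCP at [133.139, 585.046, 201.792] pointing down, gripper open.
Joint ranges: [-169.43, 169.43], [-51.17, 129.36], [1.28, 143.12], [-76.62, 256.62], [0, 156.53], [-152.29, 152.29]. Speed limits (degrees/s): [136.94, 136.94, 159.86, 180, 180, 180].

### API

Orientations are given as [roll, pitch, yaw] about the fixed x, y, z axes, in that order (R = Rz(yaw) Ry(pitch) Rx(roll)).
In Python, from bench import r, eyes gives the robot as it stands. The module is installed in compiled form; this text tells all that it offers.
- The arm moves only by the tool play_rows, never from a script. Its argument "deltas" is a list of rows, each a list of 3 entries, a list of its own where there are three numbers: the shift along the tool's x, y, z in m, then the turn, a rotation vector about the tool's x, y, z in rad, then the closure, from 0 (fully open) to 1 (shut). A call has 1 to 8 rows; each row shifts and turns the pose as measured when the row begins, along the tool's axes as they then stand; what a row does not reach is not made up. A row lasts 1/8 s, in which the tool goes at most 62.5 mm and 10.7 degrees, less where a joint would pass 70% of its speed; a pose out of reach is approached as far as the arm can. A call with a gripper value outside its range is refused whole. The fingers move at their own pace and stop on an object; "force" is the grip in N (left out, the last holds). Time passes only in rows, so rows that do not move let the fingers close. It gives the time, the measured TCP pose, the force and the opening at its end, in the units of the state.
- r.sense(): the state, without advancing time (a new reading comes with each control period).
- eyes.snapshot(name): name is "side" or "top" or "wrist"; returns the picture (384x512x3 uint8, red, green, blue); there is no depth.
- eyes.get_calibration(name): a dict with "mtx" (3x3 intrinsics, pixels), "R" (3x3) and "t" (3): a world point X has camera coordinates R X + t; the wrist camera has in their place "T_tool_cam" (4x4, takes a point from camera to tool coordinates, whose origin is the TCP and whose axes are the flange's). Camera axes: x right, y down, z forward; pixel columns grow to the right and rows downward; lengths in mm; the calibration is good to about 2 mm. A picture is of the moment at which its call begins: read the wrist's pose just before it. get_calibration takes no time and is no camera call.
- r.hand_in(): hands the job in, once; it reports no verdict.
The state is a dict: "time": time; "joint_pos": joint angles; "qd": joint speeds; "joint_efforts": joint torques, N m; "tool_pos": TCP position; "tcp_rot": TCP orientation; "ft_force": force on the tool from outside, world axes, zero at the start; "wrist_torque": the same for the moment, N m; "finger_gap": finger opening in mm.
Only numpy, scipy, OpenCV 4.12 (cv2) and the standard library are available. Lean on these libraries where they do the work, as an engineer would, in place of code of your own. Each camera call takes 0.05 s, during which the arm holds its last target. There are 200 camera calls.

## Working session

There is one attempt and no reset: what is moved stays moved. The work goes in short steps, Python scripts to look and compute and a tool call to move; the robot and the scene stay as the last step left them, time stands still between calls to the robot, and variables do not carry over. Pictures are saved under pics/ and viewed, about 8 in all and at most 12, crops included, and the job is handed in when it is done.

Besides the shell and the picture viewer there is one more tool, called after ">>>" by a JSON object that holds its "op" and its "data", one argument or row to a line. play_rows: Moves the arm, as the interface text tells. Its arguments: {"type":"object","properties":{"deltas":{"type":"array"},"force":{"type":"number"}},"required":["deltas"]}

```bash
mkdir -p pics
python3 - <<'E'
from bench import r, eyes
import cv2,numpy as np
s=r.sense();print({k:np.round(v,2).tolist() for k,v in s.items()})
a=eyes.snapshot("top");b=eyes.snapshot("side")
cv2.imwrite("pics/top0.png",cv2.cvtColor(a,4));cv2.imwrite("pics/side0.png",cv2.cvtColor(b,4))
for n in("top","side","wrist"):
  print({k:np.round(v,3).tolist() for k,v in eyes.get_calibration(n).items()})
E
```

```text
{'time': 0.0, 'joint_pos': [72.29, 7.52, 85.33, 0.0, 87.26, -4.89], 'qd': [0.01, -0.09, 0.05, -0.0, -0.01, 0.05], 'joint_efforts': [-0.0, -56.94, -50.05, -0.0, 0.01, 0.0], 'tool_pos': [132.93, 584.45, 200.72], 'tcp_rot': [-179.89, -0.01, 167.18], 'ft_force': [0.57, -0.98, 0.12], 'wrist_torque': [-0.06, -0.0, -0.0], 'finger_gap': 84.86}
{'mtx': [[460.513, 0.0, 248.769], [0.0, 460.513, 193.682], [0.0, 0.0, 1.0]], 'R': [[-0.0, -1.0, 0.016], [-0.991, -0.002, -0.136], [0.136, -0.016, -0.991]], 't': [10.232, 584.577, 1344.812]}
{'mtx': [[421.122, 0.0, 251.751], [0.0, 421.122, 191.953], [0.0, 0.0, 1.0]], 'R': [[0.971, -0.24, -0.012], [-0.16, -0.608, -0.778], [0.18, 0.757, -0.629]], 't': [-533.539, 177.241, 1092.719]}
{'mtx': [[278.542, 0.0, 257.373], [0.0, 278.542, 190.145], [0.0, 0.0, 1.0]], 'T_tool_cam': [[-0.001, -0.957, -0.289, 74.172], [1.0, -0.0, -0.001, -0.718], [0.001, -0.289, 0.957, -172.247], [0.0, 0.0, 0.0, 1.0]]}
```

View pics/top0.png

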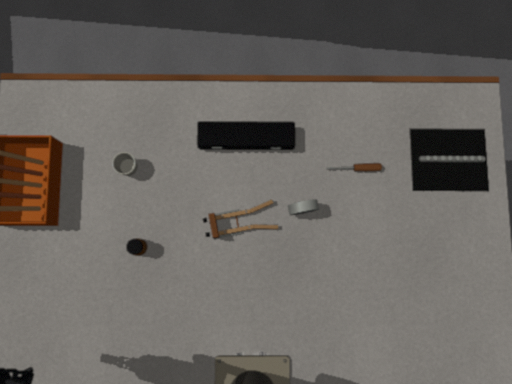

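View pics/side0.png

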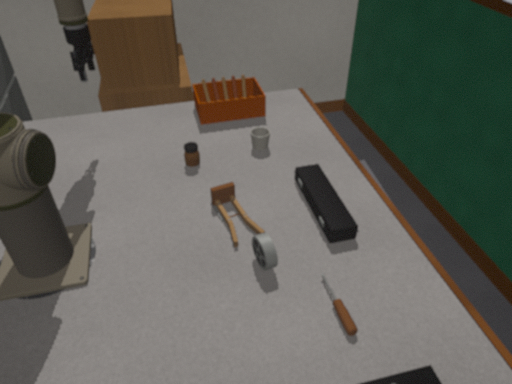

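Top view: the stop is at about (213,226), the rack mouth at about (276,215) and the pulley at about (303,207). Rolling is roughly along +y. I'll enlarge both views to measure.

Run:
```python
import cv2,numpy as np
a=cv2.imread("pics/top0.png")[180:255,195:330]
b=cv2.imread("pics/side0.png")[170:280,195:295]
a=cv2.resize(a,None,fx=5.9,fy=5.9,interpolation=cv2.INTER_CUBIC)
cv2.imwrite("pics/topc.png",cv2.convertScaleAbs(a,alpha=1.3))
```

```text
(no output)
```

View pics/topc.png

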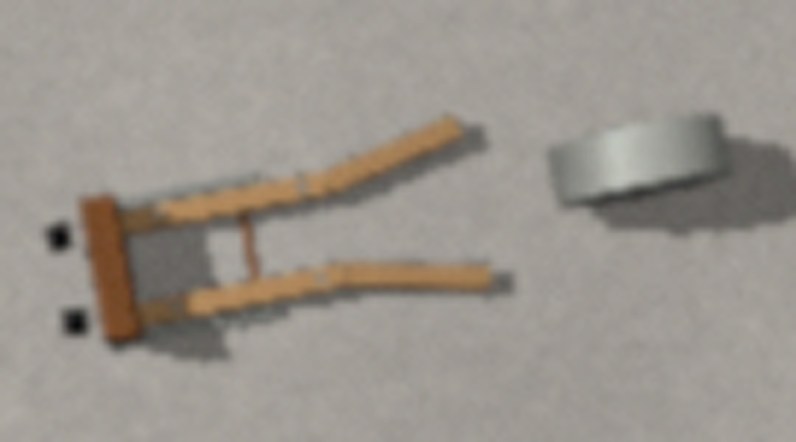

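```bash
cat > h.py <<'E'
import numpy as np
from bench import r,eyes
def ray(name,uv,z):
    c=eyes.get_calibration(name);R=np.array(c["R"]);t=np.array(c["t"]);C=-R.T@t
    d=R.T@np.linalg.inv(c["mtx"])@np.array([uv[0],uv[1],1.]);return C+d*(z-C[2])/d[2]
E
python3 - <<'E'
from h import *
def p(x,y,z): return ray("top",((x+.5)/5.9-.5+195,(y+.5)/5.9-.5+180),z)
P={k:p(*v) for k,v in dict(tipU=(465,130,22),tipL=(490,268,22),bendU=(312,193,22),bendL=(328,265,22),batU=(247,215,2.5),batL=(256,275,2.5),s1=(82,200,60),s2=(112,197,60),s3=(140,335,60),s4=(108,342,60),lU=(165,220,22),lL=(190,290,22),
 p1=(550,150,70),p2=(718,115,70),p3=(732,165,70),p4=(568,207,70)).items()}
for k,v in P.items(): print(k,v.round(1))
d=lambda a,b:np.degrees(np.arctan2(*(P[b]-P[a])[[1,0]]))
print("dir lanes",d('bendU','lU'),d('bendL','lL'),"stop",d('s4','s1')-0,d('s3','s2'),"pul",d('p2','p1'),d('p3','p4'))
print("lens",np.linalg.norm(P['s1']-P['s4']),np.linalg.norm(P['s2']-P['s1']),np.linalg.norm(P['tipU']-P['tipL']),np.linalg.norm(P['bendU']-P['bendL']))
m=(P['tipU']+P['tipL'])/2; b=(P['bendU']+P['bendL'])/2; bt=(P['batU']+P['batL'])/2; st=(P['s2']+P['s3'])/2
print("mouth",m,"bend",b,"bat",bt,"stopface",st,"pul",sum(P['p%d'%i] for i in (1,2,3,4))/4)
for q,n in((b,'mb'),(bt,'mbat'),(st,'mstop')): v=q-m;print(n,np.linalg.norm(v[:2]),np.degrees(np.arctan2(v[1],v[0])))
E
```

```text
tipU [562.8 -64.6  22. ]
tipL [491.7 -76.8  22. ]
bendU [530.1  14.3  22. ]
bendL [493.1   6.1  22. ]
batU [520.5  47.9   2.5]
batL [489.3  43.1   2.5]
s1 [522.8 129.5  60. ]
s2 [524.3 114.6  60. ]
s3 [455.7 100.   60. ]
s4 [452.3 115.8  60. ]
lU [516.1  89.6  22. ]
lL [480.3  76.6  22. ]
p1 [ 547.1 -103.5   70. ]
p2 [ 564.8 -187.6   70. ]
p3 [ 539.7 -194.1   70. ]
p4 [ 518.6 -112.1   70. ]
dir lanes 100.50831337835547 100.3063671690686 stop 10.966435171802463 11.96914398113922 pul 101.86708938236949 104.39666148304873
lens 71.84009441435894 15.001310541706442 72.18379676288168 37.862268752803196
mouth [527.22650634 -70.69340106  22.        ] bend [511.62044208  10.22510465  22.        ] bat [504.87698413  45.47426545   2.5       ] stopface [490.03110277 107.28763212  60.        ] pul [ 542.54628217 -149.29289472   70.        ]
mb 82.40967059769166 100.9161230339283
mbat 118.2980468421283 100.89008649928643
mstop 181.8261428432756 101.80408039043012
```

Measured against what is given:
- **Rack:** heading is about 101.2° and the origin about (502, 58). The stop is about 72 mm long and the bend gap about 37 mm, both as given. The slide appears about +4 mm in.
- **Pulley:** about (542, -149), which is rack x ≈ -211, inside its stated range.

I'll turn the tool so its x is along the rolling direction, nearly close the fingers, and go behind the pulley.

>>> {"op": "play_rows", "data": {
  "deltas": [
    [[0,0,0],[0,0,0.165],0.9],
    [[0,0,0],[0,0,0.165],0.9],
    [[0,0,0],[0,0,0.165],0.9],
    [[0,0,0],[0,0,0.165],0.9],
    [[0,0,0],[0,0,0.165],0.9],
    [[0,0,0],[0,0,0.165],0.9],
    [[0,0,0],[0,0,0.165],0.9],
    [[0,0,0],[0,0,0],0.9]
  ],
  "force": 20
}}

```text
time: 1.1
tool_pos: [132.0, 581.6, 195.6]
tcp_rot: [-179.7, 0.6, 99.0]
ft_force: [0.0, -0.4, -0.4]
finger_gap: 8.6
```

>>> {"op": "play_rows", "data": {
  "deltas": [
    [[-0.043,0.032,0],[0,0,0],0.9],
    [[-0.043,0.032,0],[0,0,0],0.9],
    [[-0.043,0.032,0],[0,0,0],0.9],
    [[-0.043,0.032,0],[0,0,0],0.9],
    [[-0.043,0.032,0],[0,0,0],0.9],
    [[-0.043,0.032,0],[0,0,0],0.9],
    [[-0.043,0.032,0],[0,0,0],0.9],
    [[-0.043,0.032,0],[0,0,0],0.9]
  ]
}}

```text
time: 2.1
tool_pos: [449.3, 280.1, 195.8]
tcp_rot: [-179.6, 0.6, 101.5]
ft_force: [0.3, 1.0, -1.0]
finger_gap: 9.0
```

>>> {"op": "play_rows", "data": {
  "deltas": [
    [[-0.056,0.001,0],[0,0,0],0.9],
    [[-0.056,0.001,0],[0,0,0],0.9],
    [[-0.056,0.001,0],[0,0,0],0.9],
    [[-0.056,0.001,0],[0,0,0],0.9],
    [[-0.056,0.001,0],[0,0,0],0.9],
    [[-0.056,0.001,0],[0,0,0],0.9],
    [[-0.056,0.001,0],[0,0,0],0.9],
    [[-0.056,0.001,0],[0,0,0],0.9]
  ]
}}

```text
time: 3.1
tool_pos: [556.3, -169.8, 199.1]
tcp_rot: [-179.6, 0.6, 103.7]
ft_force: [1.4, -0.3, 0.7]
finger_gap: 8.3
```

>>> {"op": "play_rows", "data": {
  "deltas": [
    [[-0.04,0.001,0],[0,0,0],0.9],
    [[-0.03,0.001,0],[0,0,0],0.9],
    [[0,0,0],[0,0,0],0.9],
    [[0,0,0],[0,0,0],0.9]
  ]
}}

```text
time: 3.6
tool_pos: [574.2, -243.4, 197.9]
tcp_rot: [-179.5, 0.5, 104.3]
ft_force: [-0.3, -0.2, -0.9]
finger_gap: 8.4
```

Run:
```python
from h import *
import cv2
s=r.sense();print(s["tool_pos"],s["tcp_rot"],s["ft_force"])
cv2.imwrite("pics/w1.png",cv2.cvtColor(eyes.snapshot("wrist"),4))
```

```text
[ 574.23894705 -243.4083496   197.86562002] [-179.50294984    0.45728485  104.30460646] [-0.33134091 -0.18245784 -0.86093738]
```

View pics/w1.png

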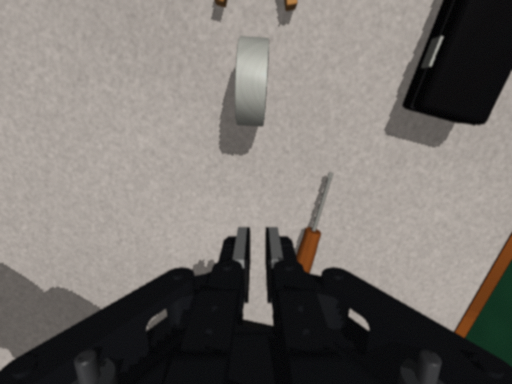

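The pulley's silhouette spans u 236–269, v 37–126. The fence tips are at (220,2) and (291,3), and the driver is at (330,175)–(305,265).

```bash
cat >> h.py <<'E'
from scipy.spatial.transform import Rotation as Ro
def wray(uv,z,pos,rot):
    c=eyes.get_calibration("wrist");T=np.array(c["T_tool_cam"]);B=Ro.from_euler("xyz",rot,degrees=True).as_matrix()
    C=B@T[:3,3]+pos;d=B@T[:3,:3]@np.linalg.inv(c["mtx"])@np.array([uv[0],uv[1],1.]);return C+d*(z-C[2])/d[2]
U=np.array([np.cos(np.radians(101.2)),np.sin(np.radians(101.2))]);N=np.array([-U[1],U[0]]);O=np.array([527.2,-70.7])+131*U
def rack(p): q=np.array(p)[:2]-O;return np.array([q@U,q@N])
E
python3 - <<'E'
from h import *
pos=np.array([574.24,-243.41,197.87]);rot=[-179.503,.457,104.305]
W=lambda u,v,z:wray((u,v),z,pos,rot)
for n,a in dict(topL=(237,40,65),topR=(269,40,65),botL=(236,125,60),botR=(264,125,60),midL=(237.5,80,90),midR=(268.5,80,90),tipL=(220,3,22),tipR=(291,6,22),drvtip=(330,175,5),drv=(308,245,15)).items():
  w=W(*a);print(n,w.round(1),rack(w).round(1))
print("tcp",rack(pos), "O",O)
E
```

```text
topL [ 519.8 -118.9   65. ] [-176.9   16.6]
topR [ 550.2 -111.2   65. ] [-175.2  -14.7]
botL [ 536.8 -199.    60. ] [-258.7   15.5]
botR [ 566.3 -191.5   60. ] [-257.1  -14.9]
midL [ 530.9 -155.8   90. ] [-215.2   12.9]
midR [ 559.  -148.7   90. ] [-213.7  -16. ]
tipL [488.7 -81.1  22. ] [-133.7   39.8]
tipR [563.9 -65.1  22. ] [-132.6  -37.1]
drvtip [ 670.6 -236.7    5. ] [-321.7 -108.4]
drv [ 670.1 -339.7   15. ] [-422.7  -88. ]
tcp [-309.55754876  -12.59791571] O [501.75529999  57.80512535]
```

Pulley centre is at rack (-216, 0). Next I'll line up laterally, square the yaw, and descend behind it.

>>> {"op": "play_rows", "data": {
  "deltas": [
    [[0,-0.006,0.03],[0,0,0.03],0.9],
    [[0,-0.006,0.04],[0,0,0.025],0.9],
    [[0,0,0.04],[0,0,0],0.9],
    [[0,0,0.03],[0,0,0],0.9],
    [[0,0,0],[0,0,0],0.9]
  ]
}}

```text
time: 4.28
tool_pos: [562.6, -241.4, 56.8]
tcp_rot: [-179.7, 0.6, 101.8]
ft_force: [0.1, 0.5, 0.0]
finger_gap: 8.6
```

Run:
```python
from h import *
s=r.sense();print(s["tool_pos"],s["tcp_rot"],s["ft_force"],rack(s["tool_pos"]))
```

```text
[ 562.63482182 -241.40403249   56.76382773] [-179.70457098    0.5650441   101.78630394] [0.14500499 0.50007166 0.04933244] [-305.33566034   -1.60338414]
```

>>> {"op": "play_rows", "data": {
  "deltas": [
    [[0.008,-0.001,0.01],[0,0,0.01],0.9],
    [[0.008,0,0.01],[0,0,0],0.9],
    [[0.004,0,0],[0,0,0],0.9],
    [[0.003,0,0],[0,0,0],0.9]
  ]
}}

```text
time: 4.78
tool_pos: [559.6, -217.6, 40.2]
tcp_rot: [180.0, 0.8, 101.3]
ft_force: [-0.2, 0.3, 0.7]
finger_gap: 8.5
```

Run:
```python
from h import *
s=r.sense();print(s["tool_pos"],s["tcp_rot"],s["ft_force"],rack(s["tool_pos"]))
```

```text
[ 559.63086618 -217.64002949   40.17676085] [179.98685186   0.78493431 101.31328298] [-0.20200038  0.25721902  0.6537195 ] [-281.44076771   -3.27242408]
```

>>> {"op": "play_rows", "data": {
  "deltas": [
    [[0.001,-0.003,0.002],[0,0,0],0.9],
    [[0.002,0,0],[0,0,0],0.9],
    [[0.002,0,0],[0,0,0],0.9],
    [[0.002,0,0],[0,0,0],0.9],
    [[0.002,0,0],[0,0,0],0.9],
    [[0.002,0,0],[0,0,0],0.9]
  ]
}}

```text
time: 5.52
tool_pos: [555.0, -207.6, 39.2]
tcp_rot: [179.9, 0.9, 101.3]
ft_force: [-0.8, 0.3, -0.7]
finger_gap: 8.3
```

```bash
cat > st.py <<'E'
from h import *
import cv2,sys
s=r.sense();print(s["tool_pos"].round(1) if hasattr(s["tool_pos"],'round') else s["tool_pos"],s["tcp_rot"],s["ft_force"],"rack",rack(s["tool_pos"]).round(1))
if len(sys.argv)>1: cv2.imwrite(f"pics/{sys.argv[1]}.png",cv2.cvtColor(eyes.snapshot("wrist"),4))
E
python3 st.py w2
```

```text
[ 555.  -207.6   39.2] [179.89079624   0.87004946 101.291205  ] [-0.84917753  0.28542838 -0.69733708] rack [-270.7   -0.7]
```

View pics/w2.png

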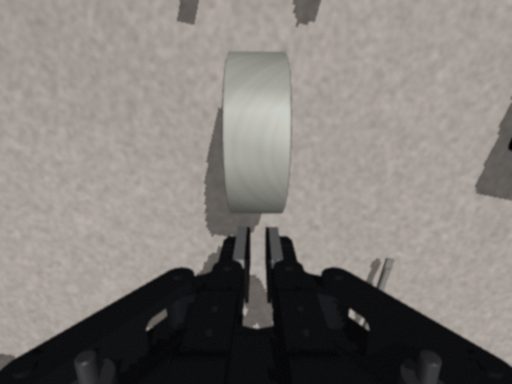

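Fingers are centred at u≈258 and the pulley at u 224–291 (centre 257), square to the tool and with a few mm gap. I'll start pushing.

>>> {"op": "play_rows", "data": {
  "deltas": [
    [[0.002,0,0],[0,-0.004,0],0.9],
    [[0.002,0,0],[0,0,0],0.9],
    [[0.002,0,0],[0,0,0],0.9],
    [[0.002,0,0],[0,0,0],0.9],
    [[0.002,0,0],[0,0,0],0.9],
    [[0.003,0,0],[0,0,0],0.9],
    [[0.003,0,0],[0,0,0],0.9],
    [[0.003,0,0],[0,0,0],0.9]
  ]
}}

```text
time: 6.58
tool_pos: [553.8, -190.9, 42.6]
tcp_rot: [179.6, 1.5, 101.3]
ft_force: [-0.6, -4.1, 5.7]
finger_gap: 8.6
```

```bash
python3 st.py w3
```

```text
[ 553.8 -190.9   42.6] [179.61913021   1.48563896 101.2612645 ] [-0.57029636 -4.08714344  5.67674623] rack [-254.1   -2.8]
```

View pics/w3.png

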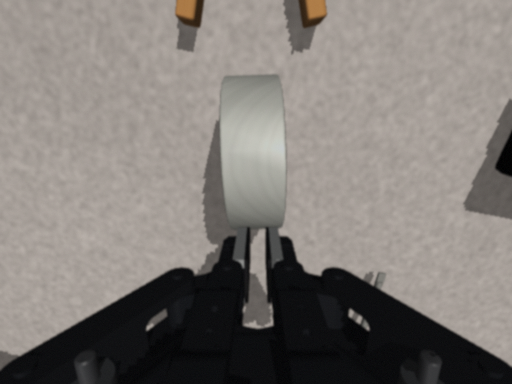

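Contact has been made, but there is an odd upward force and the tip has risen. I'll back off slightly, lower and level the tool, and read the force when free.

>>> {"op": "play_rows", "data": {
  "deltas": [
    [[-0.006,0,0],[0,0.01,0],0.9],
    [[0,-0.002,0.005],[0,0.01,0],0.9],
    [[0,0,0.003],[0,0.005,0],0.9],
    [[0,0,0],[0,0,0],0.9]
  ]
}}

```text
time: 7.12
tool_pos: [552.2, -196.6, 33.3]
tcp_rot: [179.7, -0.1, 101.3]
ft_force: [0.2, -0.3, 0.6]
finger_gap: 8.5
```

```bash
python3 st.py w4
```

```text
[ 552.2 -196.6   33.3] [ 1.79684879e+02 -1.44594985e-01  1.01254639e+02] [ 0.15259244 -0.28794947  0.58154482] rack [-2.594e+02 -1.000e-01]
```

View pics/w4.png

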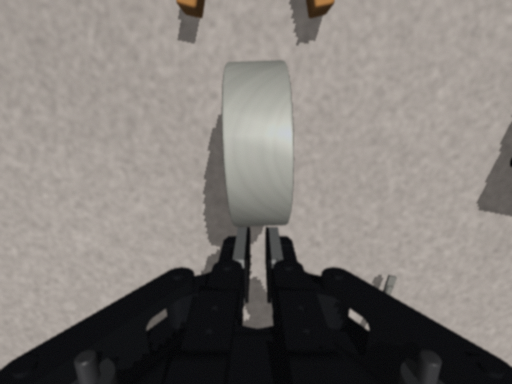

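```bash
cat >> h.py <<'E'
def wheel(vt,vb,pos,rot,u=257):
    # pulley centre (rack x) from the two silhouette rows
    out=[]
    from scipy.optimize import brentq
    T=np.array(eyes.get_calibration("wrist")["T_tool_cam"]);B=Ro.from_euler("xyz",rot,degrees=True).as_matrix()
    C=B@T[:3,3]+pos;c=np.array([rack(C)[0],C[2]])
    for v,s in((vt,1),(vb,-1)):
        g=wray((u,v),0,pos,rot);d=np.array([rack(g)[0],0])-c;d/=np.linalg.norm(d)
        n=np.array([-d[1],d[0]]);n*=np.sign(n[0])*s
        # centre lies 45 mm inside the ray: (P-c).n=-45
        out.append(c[0]+(-45-(45-c[1])*n[1])/n[0])
    return out
E
python3 - <<'E'
from h import *
f=lambda p,r0,a,b:print(wheel(a,b,np.array(p),r0))
f([574.24,-243.41,197.87],[-179.503,.457,104.305],37,126)
f([555,-207.6,39.2],[179.89,.87,101.29],52,213)
f([553.8,-190.9,42.6],[179.62,1.4856,101.26],75,227)
f([552.2,-196.6,33.3],[179.68,-.145,101.25],60,226)
E
```

```text
[np.float64(-215.13079524845617), np.float64(-214.585457223514)]
[np.float64(-215.1446576339638), np.float64(-214.30128795954417)]
[np.float64(-209.3654724024376), np.float64(-207.7618063077325)]
[np.float64(-208.43381271583587), np.float64(-208.93324124723827)]
```

The silhouette fit is consistent to 1 mm: the pulley is now at x ≈ -208.6. Contact at TCP -254 with an upward reaction means the wider part of the fingers was touching high on the rim. I'll tilt the tool 20°, tip leading, so that the fingertips push at hub height.

>>> {"op": "play_rows", "data": {
  "deltas": [
    [[-0.003,0,0],[0,0.117,0],0.9],
    [[0,0,0],[0,0.117,0],0.9],
    [[0,0,0],[0,0.117,0],0.9],
    [[0.003,0,-0.009],[0,0,0],0.9],
    [[0,0,0],[0,0,0],0.9]
  ]
}}

```text
time: 7.8
tool_pos: [553.3, -198.4, 43.2]
tcp_rot: [179.6, -20.7, 101.5]
ft_force: [0.3, 0.5, -0.1]
finger_gap: 8.6
```

```bash
python3 st.py
```

```text
[ 553.3 -198.4   43.2] [179.62009011 -20.74921643 101.54165978] [ 0.29981821  0.51099826 -0.08320712] rack [-261.3   -0.8]
```

>>> {"op": "play_rows", "data": {
  "deltas": [
    [[0.0019,0,0.0007],[0,0,0],0.9],
    [[0.0019,0,0.0007],[0,0,0],0.9],
    [[0.0019,0,0.0007],[0,0,0],0.9],
    [[0.0019,0,0.0007],[0,0,0],0.9],
    [[0.0019,0,0.0007],[0,0,0],0.9],
    [[0.0019,0,0.0007],[0,0,0],0.9],
    [[0.0019,0,0.0007],[0,0,0],0.9],
    [[0.0019,0,0.0007],[0,0,0],0.9]
  ]
}}

```text
time: 8.8
tool_pos: [550.3, -179.2, 44.9]
tcp_rot: [179.5, -20.5, 101.8]
ft_force: [-0.0, 0.3, 0.6]
finger_gap: 8.8
```

```bash
python3 st.py w5
```

```text
[ 550.3 -179.2   44.9] [179.53852515 -20.49558066 101.77625181] [-0.04115734  0.31997116  0.59057393] rack [-241.9   -1.6]
```

View pics/w5.png

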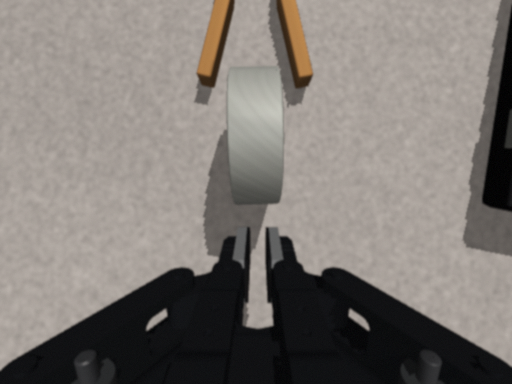

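Run:
```python
from h import *
p=np.array([550.3,-179.2,44.9]);q=[179.54,-20.5,101.78]
print(wheel(67,204,p,q))
for z,u,v in((90,228,120),(90,284,120),(22,198,76),(22,216,80),(22,294,85),(22,312,78)):print(rack(wray((u,v),z,p,q)))
```

```text
[np.float64(-186.92341379076967), np.float64(-185.95226627290648)]
[-188.14658292   15.1336687 ]
[-187.88738509  -13.95372174]
[-131.86951467   45.79624816]
[-134.91681228   31.81208527]
[-138.29922863  -28.64870145]
[-132.57786095  -42.65360359]
```

Pulley is at x ≈ -186, rolling freely just ahead of the fingers with no force spikes. Continuing, with small lateral and height corrections.

>>> {"op": "play_rows", "data": {
  "deltas": [
    [[0.0028,-0.002,0.003],[0,0,0.008],0.9],
    [[0.0024,0,0.001],[0,0,0],0.9],
    [[0.0024,0,0.001],[0,0,0],0.9],
    [[0.0024,0,0.001],[0,0,0],0.9],
    [[0.0024,0,0.001],[0,0,0],0.9],
    [[0.0024,0,0.001],[0,0,0],0.9],
    [[0.0024,0,0.001],[0,0,0],0.9],
    [[0.0024,0,0.001],[0,0,0],0.9]
  ]
}}

```text
time: 9.85
tool_pos: [543.7, -156.5, 42.2]
tcp_rot: [179.7, -20.5, 101.3]
ft_force: [-0.1, 0.0, 0.9]
finger_gap: 8.7
```

```bash
python3 st.py
```

```text
[ 543.7 -156.5   42.2] [179.71936464 -20.50637352 101.2513203 ] [-0.10019458  0.03767056  0.93816119] rack [-218.4    0.5]
```

>>> {"op": "play_rows", "data": {
  "deltas": [
    [[0.0024,0,0.0009],[0,0,0],0.9],
    [[0.0024,0,0.0009],[0,0,0],0.9],
    [[0.0024,0,0.0009],[0,0,0],0.9],
    [[0.0024,0,0.0009],[0,0,0],0.9],
    [[0.0024,0,0.0009],[0,0,0],0.9],
    [[0.0024,0,0.0009],[0,0,0],0.9],
    [[0.0024,0,0.0009],[0,0,0],0.9],
    [[0.0024,0,0.0009],[0,0,0],0.9]
  ]
}}

```text
time: 10.85
tool_pos: [543.3, -140.5, 48.6]
tcp_rot: [179.3, -19.9, 101.3]
ft_force: [-2.1, -3.1, 6.4]
finger_gap: 8.6
```

```bash
cat > see.py <<'E'
from h import *
import cv2,sys
s=r.sense();p=np.array(s["tool_pos"]);q=s["tcp_rot"]
print("t",round(s["time"],1),"tcp rack",rack(p).round(1),"z",p[2].round(1),np.round(q,1),"F",np.round(s["ft_force"],1))
im=eyes.snapshot("wrist");cv2.imwrite(f"pics/{sys.argv[1]}.png",cv2.cvtColor(im,4))
# the wheel is greyish-green and texture-free compared with the warm bench: use R-B
f=cv2.GaussianBlur(im,(5,5),0).astype(float);k=(f[...,0]-f[...,2])
print("wheel col RB/L",[(v,int(k[v,245:265].mean()),int(f[v,245:265].mean())) for v in range(10,232,10)])
pr=f[:,245:265].mean((1,2));g=np.diff(pr);i=np.argsort(-abs(g[:228]))[:8];print("edges",sorted(i.tolist()))
E
python3 see.py w6
python3 - <<'E'
import cv2,numpy as np
for n in("w5",):
  f=cv2.GaussianBlur(cv2.imread(f"pics/{n}.png")[...,::-1],(5,5),0).astype(float);k=f[...,0]-f[...,2]
  print([(v,int(k[v,245:265].mean()),int(f[v,245:265].mean())) for v in range(10,232,10)])
E
```

```text
t 10.8 tcp rack [-202.6   -2.2] z 48.6 [179.3 -19.9 101.3] F [-2.1 -3.1  6.4]
wheel col RB/L [(10, 14, 165), (20, 14, 161), (30, 13, 162), (40, 14, 162), (50, 14, 163), (60, 13, 161), (70, 14, 163), (80, 13, 160), (90, 13, 160), (100, 13, 161), (110, 13, 158), (120, 7, 145), (130, 7, 157), (140, 8, 171), (150, 8, 185), (160, 8, 184), (170, 7, 179), (180, 6, 167), (190, 7, 158), (200, 7, 151), (210, 7, 136), (220, 6, 122), (230, 3, 87)]
edges [2, 3, 4, 5, 111, 112, 113, 226]
[(10, 14, 163), (20, 13, 164), (30, 14, 163), (40, 14, 163), (50, 13, 163), (60, 14, 162), (70, 7, 149), (80, 7, 161), (90, 8, 172), (100, 8, 180), (110, 8, 185), (120, 7, 176), (130, 7, 167), (140, 6, 157), (150, 6, 143), (160, 6, 131), (170, 5, 116), (180, 5, 101), (190, 4, 82), (200, 3, 70), (210, 8, 94), (220, 9, 100), (230, 7, 98)]
```

Run:
```python
from h import *
s=r.sense();p=np.array(s["tool_pos"]);q=s["tcp_rot"]
print(wheel(112,228,p,q), s["ft_force"],s["wrist_torque"],s["tool_pos"])
```

```text
[np.float64(-174.92105323069126), np.float64(-162.59765166367401)] [-0.4966068  -3.62259287  6.57164081] [-0.16356321  0.25450912  0.1214475 ] [ 543.36582326 -140.28374943   48.78087627]
```

View pics/w6.png

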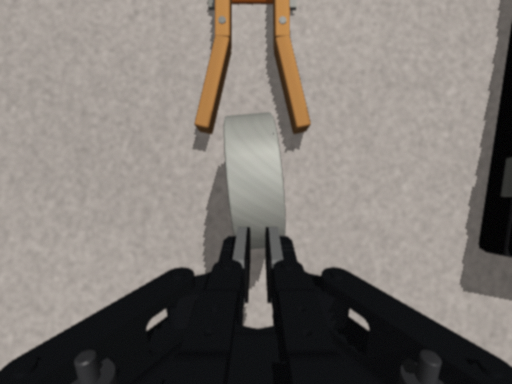

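w6 shows that the fingers overlap the wheel's rear at v 228–248. Both contacts so far (force direction against wheel fit) place the touching point about 25 mm behind the nominal TCP. The real fingertips therefore sit higher than the TCP reading says, and they were riding high on the rim. I'll back off, lower about 28 mm, and push again at true hub height.

>>> {"op": "play_rows", "data": {
  "deltas": [
    [[-0.008,0,-0.003],[0,0,0],0.9],
    [[-0.01,0,-0.0035],[0,0,0],0.9],
    [[-0.01,-0.003,-0.0035],[0,0,0],0.9],
    [[-0.004,0,0.01],[0,0,0],0.9],
    [[-0.0035,0,0.009],[0,0,0],0.9],
    [[-0.0035,0,0.009],[0,0,0],0.9],
    [[0,0,0],[0,0,0],0.9]
  ]
}}

```text
time: 11.78
tool_pos: [545.3, -171.7, 14.1]
tcp_rot: [179.4, -20.1, 101.3]
ft_force: [-1.0, 0.9, 0.1]
finger_gap: 8.7
```

```bash
cat > see.py <<'E'
from h import *
import cv2,sys
s=r.sense();p=np.array(s["tool_pos"]);q=s["tcp_rot"]
im=eyes.snapshot("wrist");cv2.imwrite(f"pics/{sys.argv[1]}.png",cv2.cvtColor(im,4))
f=cv2.GaussianBlur(im,(5,5),0).astype(float);k=f[...,0]-f[...,2];L=f.mean(2)
m=((k<10.5)&(k>-5)&(L>60)).astype(np.uint8);m[:,:190]=0;m[:,320:]=0;m[226:]=0
n,lab,st,ce=cv2.connectedComponentsWithStats(m);i=1+np.argmax(st[1:,4]);w=lab==i
rows=np.where(w[:,245:265].sum(1)>10)[0];t,b=rows[0],rows[-1]
e=[(v,np.where(w[v])[0][[0,-1]].tolist()) for v in np.linspace(t+8,b-8,4).astype(int)]
print("t",round(s["time"],1),"tcp rack",rack(p).round(1),"z",p[2].round(1),np.round(q,1),"F",np.round(s["ft_force"],1),"gap",round(s["finger_gap"],1))
print("rows",t,b,"centre x",np.round(wheel(t-.5,b+.5,p,q),1),"edges",e)
v=(t+b)//2; x=np.where(w[v])[0]
print("mid y (z90)",[rack(wray((c,v),88,p,q))[1].round(1) for c in (x[0],x[-1])])
E
python3 see.py w7
```

```text
t 11.8 tcp rack [-233.6    1.9] z 14.1 [179.4 -20.1 101.3] F [-1.   0.9  0.1] gap 8.7
rows 32 225 centre x [-176.5 -189.7] edges [(np.int64(40), [223, 292]), (np.int64(99), [226, 304]), (np.int64(158), [207, 301]), (np.int64(217), [200, 272])]
mid y (z90) [np.float64(20.6), np.float64(-14.4)]
```

>>> {"op": "play_rows", "data": {
  "deltas": [
    [[0.003,0,-0.004],[0,0,0],0.9],
    [[0.002,0,0.0005],[0,0,0],0.9],
    [[0.002,0,0.0007],[0,0,0],0.9],
    [[0.002,0,0.0007],[0,0,0],0.9],
    [[0.002,0,0.0007],[0,0,0],0.9],
    [[0.002,0,0.0007],[0,0,0],0.9],
    [[0.002,0,0.0007],[0,0,0],0.9],
    [[0.002,0,0.0007],[0,0,0],0.9]
  ]
}}

```text
time: 12.82
tool_pos: [543.3, -155.1, 21.7]
tcp_rot: [179.3, -20.0, 101.3]
ft_force: [-0.2, -1.0, 0.3]
finger_gap: 8.3
```

```bash
python3 see.py w8
```

```text
t 12.8 tcp rack [-216.9    0.6] z 21.7 [179.3 -20.  101.3] F [-0.2 -1.   0.3] gap 8.3
rows 66 225 centre x [-173.2 -173.5] edges [(np.int64(74), [222, 291]), (np.int64(121), [223, 307]), (np.int64(169), [208, 295]), (np.int64(217), [200, 292])]
mid y (z90) [np.float64(20.6), np.float64(-14.0)]
```

The contact came where predicted and the push is now horizontal (about 1 N, no lift). Continuing.

>>> {"op": "play_rows", "data": {
  "deltas": [
    [[0.0018,0,0.0015],[0,0,0],0.9],
    [[0.0022,0,0.0009],[0,0,0],0.9],
    [[0.0022,0,0.0009],[0,0,0],0.9],
    [[0.0022,0,0.0009],[0,0,0],0.9],
    [[0.0022,0,0.0009],[0,0,0],0.9],
    [[0.0022,0,0.0009],[0,0,0],0.9],
    [[0.0022,0,0.0009],[0,0,0],0.9],
    [[0.0022,0,0.0009],[0,0,0],0.9]
  ]
}}

```text
time: 13.88
tool_pos: [539.4, -135.0, 20.1]
tcp_rot: [179.3, -20.0, 101.3]
ft_force: [0.3, -1.1, -0.2]
finger_gap: 8.6
```

```bash
python3 see.py w9
```

```text
t 13.9 tcp rack [-196.5    0.6] z 20.1 [179.3 -20.  101.3] F [ 0.3 -1.1 -0.2] gap 8.6
rows 64 225 centre x [-152.5 -153. ] edges [(np.int64(72), [220, 285]), (np.int64(120), [218, 296]), (np.int64(168), [204, 291]), (np.int64(217), [198, 288])]
mid y (z90) [np.float64(20.8), np.float64(-19.9)]
```

View pics/w9.png

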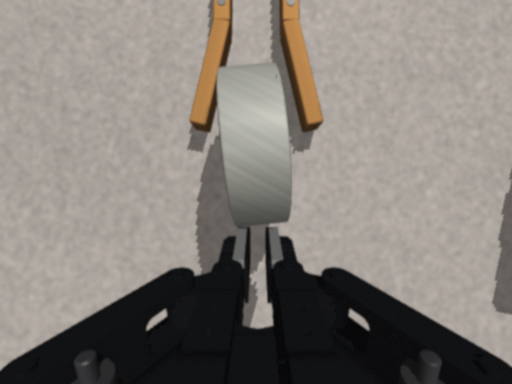

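w9: the wheel's front middle is at (248,66) and its rear at (261,222), so it is yawed about 4.8° left; the fence tips are at (202,127) and (313,123). I'll drag the contact leftwards while pushing, to turn it back before the lane.

>>> {"op": "play_rows", "data": {
  "deltas": [
    [[0.0022,-0.001,0.0009],[0,0,0],0.9],
    [[0.0022,-0.001,0.0009],[0,0,0],0.9],
    [[0.0022,-0.001,0.0009],[0,0,0],0.9],
    [[0.0022,-0.001,0.0009],[0,0,0],0.9],
    [[0.0022,-0.001,0.0009],[0,0,0],0.9],
    [[0.0022,-0.001,0.0009],[0,0,0],0.9],
    [[0.0022,-0.001,0.0009],[0,0,0],0.9],
    [[0.0022,-0.001,0.0009],[0,0,0],0.9]
  ]
}}

```text
time: 14.92
tool_pos: [527.0, -116.6, 19.2]
tcp_rot: [179.3, -20.0, 101.3]
ft_force: [-0.2, -0.5, 0.2]
finger_gap: 8.6
```

```bash
sed -i 's/^print("mid y.*/print("front\/rear mids",[(int(v2),float(np.where(w[v2,:])[0].mean())) for v2 in (t+3,t+8,t+15)],[int(np.where(w[v3])[0][-1]) for v3 in (t+8,(t+b)\/\/2,b-12)])/' see.py; python3 see.py w10
```

```text
t 14.9 tcp rack [-176.     9.1] z 19.2 [179.3 -20.  101.3] F [-0.2 -0.5  0.2] gap 8.6
rows 64 225 centre x [-132.4 -132.4] edges [(np.int64(72), [233, 292]), (np.int64(120), [233, 303]), (np.int64(168), [202, 319]), (np.int64(217), [207, 301])]
front/rear mids [(67, 263.5), (72, 262.5), (79, 263.5)] [292, 307, 302]
```

```bash
cat > see.py <<'E'
from h import *
import cv2,sys
def yaw(im):
    f=cv2.GaussianBlur(im,(5,5),0).astype(float);L=f.mean(2);k=(f[...,0]-f[...,2])/L
    m=((k<.062)&(k>-.02)&(L>50)).astype(np.uint8);m[:,:190]=0;m[:,330:]=0;m[226:]=0
    m=cv2.morphologyEx(m,2,np.ones((5,5)))
    n,lab,st,ce=cv2.connectedComponentsWithStats(m);w=lab==1+np.argmax(st[1:,4])
    rows=np.where(w.sum(1)>30)[0];t,b=rows[0],rows[-1]
    vs=np.arange(t+10,b-12);E=np.array([np.where(w[v])[0][[0,-1]] for v in vs])
    mid=E.mean(1);a=np.polyfit(vs,mid,1)
    return t,b,E[::20].tolist(),np.degrees(np.arctan(a[0])),mid.mean()
if __name__=="__main__":
    if sys.argv[1]=="old":
        for n in sys.argv[2:]: print(n,yaw(cv2.imread(f"pics/{n}.png")[...,::-1]))
    else:
        s=r.sense();p=np.array(s["tool_pos"]);q=s["tcp_rot"]
        im=eyes.snapshot("wrist");cv2.imwrite(f"pics/{sys.argv[1]}.png",cv2.cvtColor(im,4))
        t,b,E,a,mu=yaw(im)
        print("t",round(s["time"],1),"tcp rack",rack(p).round(1),"z",p[2].round(1),np.round(q,1),"F",np.round(s["ft_force"],1))
        print("rows",t,b,"centre x",np.round(wheel(t-.5,b+.5,p,q),1),"left-yaw px deg",round(a,1),"y",rack(wray((mu,(t+b)/2),88,p,q))[1].round(1),E)
E
python3 see.py old w4 w5 w9 w10
```

```text
w4 (np.int64(63), np.int64(222), [[225, 286], [223, 290], [222, 291], [222, 280], [224, 292], [225, 292], [227, 291]], np.float64(1.6769363196414786), np.float64(257.36861313868616))
w5 (np.int64(68), np.int64(202), [[228, 280], [228, 281], [227, 282], [227, 282], [229, 282], [231, 281]], np.float64(0.9252962133129232), np.float64(254.87946428571428))
w9 (np.int64(66), np.int64(222), [[219, 278], [218, 283], [219, 286], [221, 288], [222, 289], [225, 290], [228, 289]], np.float64(4.705848640785168), np.float64(254.67910447761193))
w10 (np.int64(64), np.int64(220), [[233, 292], [233, 297], [234, 301], [235, 303], [237, 304], [239, 304], [243, 304]], np.float64(4.652126908792903), np.float64(269.17537313432837))
```

Yaw is unchanged at 4.7°, because only the right finger was bearing. I'll back off, recentre so that the left finger bears on the left corner, and continue; the funnel will help too.

>>> {"op": "play_rows", "data": {
  "deltas": [
    [[-0.005,0,-0.0018],[0,0,0],0.9],
    [[0,0.006,0.0005],[0,0,0],0.9],
    [[0.003,0,0.0012],[0,0,0],0.9],
    [[0.0022,0,0.0009],[0,0,0],0.9],
    [[0.0022,0,0.0009],[0,0,0],0.9],
    [[0.0022,0,0.0009],[0,0,0],0.9],
    [[0.0022,0,0.0009],[0,0,0],0.9],
    [[0.0022,0,0.0009],[0,0,0],0.9]
  ]
}}

```text
time: 15.98
tool_pos: [531.2, -104.6, 18.1]
tcp_rot: [179.3, -20.0, 101.3]
ft_force: [0.3, -0.0, 0.8]
finger_gap: 8.3
```

```bash
python3 see.py w11
```

```text
t 16.0 tcp rack [-165.1    2.7] z 18.1 [179.3 -20.  101.3] F [ 0.3 -0.   0.8]
rows 64 219 centre x [-122.1 -118.1] left-yaw px deg 4.6 y 6.1 [[217, 278], [216, 282], [217, 284], [219, 286], [220, 287], [223, 288], [226, 288]]
```

>>> {"op": "play_rows", "data": {
  "deltas": [
    [[0.0022,0,0.0008],[0,0,0],0.9],
    [[0.0022,0,0.0008],[0,0,0],0.9],
    [[0.0022,0,0.0008],[0,0,0],0.9],
    [[0.0022,0,0.0008],[0,0,0],0.9],
    [[0.0022,0,0.0008],[0,0,0],0.9],
    [[0.0022,0,0.0008],[0,0,0],0.9]
  ]
}}

```text
time: 16.77
tool_pos: [528.5, -90.1, 18.3]
tcp_rot: [179.3, -20.0, 101.3]
ft_force: [-0.2, -0.5, 1.1]
finger_gap: 8.7
```

```bash
python3 see.py w12
```

```text
t 16.8 tcp rack [-150.2    2.5] z 18.3 [179.3 -20.  101.3] F [-0.2 -0.5  1.1]
rows 65 223 centre x [-107.7 -105.5] left-yaw px deg 0.3 y 7.0 [[221, 280], [218, 281], [217, 284], [217, 284], [218, 284], [219, 283], [219, 281]]
```

Yaw is now straight at 0.3°. Next check: where the lane fences are relative to the wheel.

```bash
cat > lane.py <<'E'
from h import *
import cv2,sys
im=cv2.imread(f"pics/{sys.argv[1]}.png")[...,::-1].astype(float)
m=(im[...,0]-im[...,2]>60)
for v in range(5,200,15):
    x=np.where(m[v,150:360])[0]+150
    if len(x): 
        l=x[x<256];g=x[x>256];print(v,(l[0],l[-1]) if len(l) else None,(g[0],g[-1]) if len(g) else None)
E
python3 lane.py w12
```

```text
5 (np.int64(216), np.int64(232)) (np.int64(285), np.int64(301))
20 (np.int64(216), np.int64(232)) (np.int64(285), np.int64(301))
35 (np.int64(215), np.int64(255)) (np.int64(257), np.int64(302))
50 (np.int64(215), np.int64(232)) (np.int64(286), np.int64(302))
65 (np.int64(215), np.int64(218)) (np.int64(286), np.int64(302))
80 (np.int64(216), np.int64(216)) (np.int64(286), np.int64(302))
95 (np.int64(213), np.int64(214)) (np.int64(288), np.int64(305))
110 (np.int64(209), np.int64(214)) (np.int64(292), np.int64(308))
125 (np.int64(206), np.int64(214)) (np.int64(296), np.int64(312))
140 (np.int64(202), np.int64(212)) (np.int64(299), np.int64(316))
155 (np.int64(199), np.int64(213)) (np.int64(303), np.int64(319))
170 (np.int64(195), np.int64(210)) (np.int64(306), np.int64(323))
185 (np.int64(192), np.int64(205)) (np.int64(310), np.int64(326))
```

Lane mid is at u≈258.5 and the wheel at u≈250.5, so the wheel is about 3.5 mm left with 3 mm clearance. I'll bias the push to its left side so it steers right, and keep going slowly.

>>> {"op": "play_rows", "data": {
  "deltas": [
    [[-0.004,0,-0.0015],[0,0,0],0.9],
    [[0,-0.006,0],[0,0,0],0.9],
    [[0.003,0,0.001],[0,0,0],0.9],
    [[0.002,0,0.0007],[0,0,0],0.9],
    [[0.002,0,0.0007],[0,0,0],0.9],
    [[0.002,0,0.0007],[0,0,0],0.9],
    [[0.002,0,0.0007],[0,0,0],0.9],
    [[0.002,0,0.0007],[0,0,0],0.9]
  ]
}}

```text
time: 17.82
tool_pos: [520.2, -81.2, 18.6]
tcp_rot: [179.3, -20.0, 101.3]
ft_force: [0.0, -0.4, -0.7]
finger_gap: 8.3
```

```bash
python3 see.py w13;python3 lane.py w13|head -2
```

```text
t 17.8 tcp rack [-140.     8.9] z 18.6 [179.3 -20.  101.3] F [ 0.  -0.4 -0.7]
rows 65 222 centre x [-97.3 -94.7] left-yaw px deg -2.6 y 7.3 [[238, 296], [235, 298], [234, 298], [232, 298], [232, 298], [231, 295], [231, 292]]
5 (np.int64(225), np.int64(241)) (np.int64(294), np.int64(310))
20 (np.int64(225), np.int64(241)) (np.int64(295), np.int64(310))
```

>>> {"op": "play_rows", "data": {
  "deltas": [
    [[0.002,0,0.0007],[0,0,0],0.9],
    [[0.002,0,0.0007],[0,0,0],0.9],
    [[0.002,0,0.0007],[0,0,0],0.9],
    [[0.002,0,0.0007],[0,0,0],0.9]
  ]
}}

```text
time: 18.38
tool_pos: [518.4, -72.0, 18.6]
tcp_rot: [179.3, -20.0, 101.3]
ft_force: [0.3, -0.3, -0.7]
finger_gap: 8.6
```

```bash
python3 see.py w14;python3 lane.py w14|head -2
```

```text
t 18.4 tcp rack [-130.6    8.9] z 18.6 [179.3 -20.  101.3] F [ 0.3 -0.3 -0.7]
rows 67 223 centre x [-89.  -85.9] left-yaw px deg -2.5 y 6.9 [[239, 297], [236, 300], [235, 299], [233, 298], [233, 298], [232, 297], [232, 293]]
5 (np.int64(225), np.int64(241)) (np.int64(294), np.int64(310))
20 (np.int64(225), np.int64(241)) (np.int64(294), np.int64(310))
```

Steering right at 2.5° and moving towards the lane centre. I'll recentre the fingers and continue.

>>> {"op": "play_rows", "data": {
  "deltas": [
    [[-0.004,0,-0.0015],[0,0,0],0.9],
    [[0,0.005,0],[0,0,0],0.9],
    [[0.003,0,0.001],[0,0,0],0.9],
    [[0.002,0,0.0007],[0,0,0],0.9],
    [[0.002,0,0.0007],[0,0,0],0.9],
    [[0.002,0,0.0007],[0,0,0],0.9],
    [[0.002,0,0.0007],[0,0,0],0.9],
    [[0.002,0,0.0007],[0,0,0],0.9]
  ]
}}

```text
time: 19.42
tool_pos: [521.6, -60.9, 18.9]
tcp_rot: [179.3, -20.0, 101.4]
ft_force: [-0.0, -0.2, -0.0]
finger_gap: 8.3
```

```bash
python3 see.py w15;python3 lane.py w15|head -2
```

```text
t 19.4 tcp rack [-120.3    3.6] z 18.9 [179.3 -20.  101.4] F [-0.  -0.2 -0. ]
rows 66 222 centre x [-78. -75.] left-yaw px deg -2.2 y 6.2 [[229, 287], [226, 288], [224, 288], [222, 287], [222, 287], [222, 286], [222, 283]]
5 (np.int64(218), np.int64(232)) (np.int64(288), np.int64(302))
20 (np.int64(217), np.int64(234)) (np.int64(287), np.int64(303))
```

>>> {"op": "play_rows", "data": {
  "deltas": [
    [[0.002,0,0.0007],[0,0,0],0.9],
    [[0.002,0,0.0007],[0,0,0],0.9],
    [[0.002,0,0.0007],[0,0,0],0.9],
    [[0.002,0,0.0007],[0,0,0],0.9],
    [[0.002,0,0.0007],[0,0,0],0.9],
    [[0.002,0,0.0007],[0,0,0],0.9]
  ]
}}

```text
time: 20.23
tool_pos: [519.0, -47.4, 19.1]
tcp_rot: [179.3, -20.0, 101.4]
ft_force: [-0.8, 0.2, 0.0]
finger_gap: 8.7
```

```bash
python3 see.py w16;python3 lane.py w16|head -2
```

```text
t 20.2 tcp rack [-106.5    3.5] z 19.1 [179.3 -20.  101.4] F [-0.8  0.2  0. ]
rows 66 223 centre x [-64.1 -61.8] left-yaw px deg -2.3 y 5.5 [[230, 288], [227, 289], [225, 289], [224, 288], [223, 287], [224, 286], [224, 285]]
5 (np.int64(218), np.int64(232)) (np.int64(288), np.int64(301))
20 (np.int64(218), np.int64(232)) (np.int64(288), np.int64(302))
```

>>> {"op": "play_rows", "data": {
  "deltas": [
    [[0.002,0,0.0007],[0,0,0],0.9],
    [[0.002,0,0.0007],[0,0,0],0.9],
    [[0.002,0,0.0007],[0,0,0],0.9],
    [[0.002,0,0.0007],[0,0,0],0.9],
    [[0.002,0,0.0007],[0,0,0],0.9],
    [[0.002,0,0.0007],[0,0,0],0.9],
    [[0.002,0,0.0007],[0,0,0],0.9],
    [[0.0015,0,0.0005],[0,0,0],0.9]
  ]
}}

```text
time: 21.28
tool_pos: [515.5, -29.9, 19.4]
tcp_rot: [179.3, -20.0, 101.4]
ft_force: [0.2, -0.3, -0.3]
finger_gap: 8.5
```

```bash
python3 see.py w17;python3 lane.py w17|head -2
```

```text
t 21.3 tcp rack [-88.8   3.5] z 19.4 [179.3 -20.  101.4] F [ 0.2 -0.3 -0.3]
rows 66 221 centre x [-46.2 -43. ] left-yaw px deg -2.6 y 4.9 [[231, 289], [229, 291], [227, 291], [226, 290], [224, 289], [226, 287], [226, 284]]
20 (np.int64(219), np.int64(231)) (np.int64(289), np.int64(300))
35 (np.int64(218), np.int64(232)) (np.int64(288), np.int64(302))
```

View pics/w17.png

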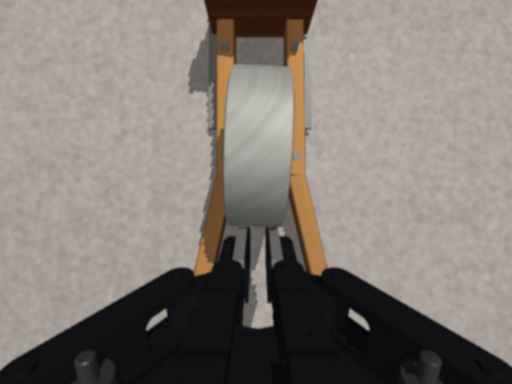

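w17: the wheel is inside the lane at u 224–292, with the fences alongside and the stop face's foot at v≈37.

Run:
```python
from h import *
p=np.array([515.5,-29.9,19.4]);q=[179.3,-20,101.4]
for z in(0,22):print(z,rack(wray((260,37),z,p,q)))
```

```text
0 [50.09045601  1.9379734 ]
22 [36.36172117  2.41130634]
```

>>> {"op": "play_rows", "data": {
  "deltas": [
    [[0.002,0,0.0007],[0,0,0],0.9],
    [[0.002,0,0.0007],[0,0,0],0.9],
    [[0.002,0,0.0007],[0,0,0],0.9],
    [[0.0015,0,0.0005],[0,0,0],0.9]
  ]
}}

```text
time: 21.82
tool_pos: [513.9, -21.6, 19.5]
tcp_rot: [179.3, -20.0, 101.4]
ft_force: [-0.7, -0.4, 0.0]
finger_gap: 8.3
```

```bash
python3 see.py w18
```

```text
t 21.8 tcp rack [-80.2   3.5] z 19.5 [179.3 -20.  101.4] F [-0.7 -0.4  0. ]
rows 66 223 centre x [-37.6 -35.5] left-yaw px deg -2.3 y 4.5 [[233, 290], [230, 291], [228, 292], [227, 291], [226, 290], [226, 288], [227, 286]]
```

>>> {"op": "play_rows", "data": {
  "deltas": [
    [[0.0019,0,0.0007],[0,0,0],0.9],
    [[0.0019,0,0.0007],[0,0,0],0.9],
    [[0.0014,0,0.0005],[0,0,0],0.9],
    [[0.0014,0,0.0005],[0,0,0],0.9],
    [[0.0014,0,0.0005],[0,0,0],0.9]
  ]
}}

```text
time: 22.5
tool_pos: [512.3, -12.7, 19.6]
tcp_rot: [179.3, -20.0, 101.4]
ft_force: [-0.4, -2.0, 1.3]
finger_gap: 8.9
```

```bash
python3 see.py w19
```

```text
t 22.5 tcp rack [-71.2   3.4] z 19.6 [179.3 -20.  101.4] F [-0.4 -2.   1.3]
rows 67 224 centre x [-29.1 -27.1] left-yaw px deg -2.5 y 4.0 [[233, 291], [231, 292], [229, 293], [228, 292], [227, 291], [227, 289], [228, 286]]
```

>>> {"op": "play_rows", "data": {
  "deltas": [
    [[0.0014,0,0.0005],[0,0,0],0.9],
    [[0.0014,0,0.0005],[0,0,0],0.9],
    [[0.0014,0,0.0005],[0,0,0],0.9]
  ]
}}

```text
time: 22.92
tool_pos: [513.8, -10.3, 21.2]
tcp_rot: [179.0, -19.8, 101.4]
ft_force: [0.6, -6.0, 4.6]
finger_gap: 8.7
```

```bash
python3 see.py w20
```

```text
t 22.9 tcp rack [-69.1   1.4] z 21.2 [179.  -19.8 101.4] F [ 0.6 -6.   4.6]
rows 68 225 centre x [-26.7 -25.6] left-yaw px deg -1.5 y 2.5 [[231, 290], [229, 290], [228, 291], [227, 291], [227, 290], [227, 288], [229, 286]]
```

The wheel is on the batten: 6 N of push, but the contact is still somewhat above the hub and lifts the fingers. I'll back off a little, lower 8 mm, and push again.

>>> {"op": "play_rows", "data": {
  "deltas": [
    [[-0.004,0,-0.001],[0,0,0],0.9],
    [[-0.003,-0.002,0.006],[0,0,0],0.9],
    [[0,0,0.003],[0,0,0],0.9],
    [[0.002,0,0.0007],[0,0,0],0.9]
  ]
}}

```text
time: 23.48
tool_pos: [511.2, -11.9, 9.8]
tcp_rot: [179.1, -19.8, 101.3]
ft_force: [1.5, -3.3, 2.4]
finger_gap: 8.7
```

```bash
python3 see.py w21
```

```text
t 23.5 tcp rack [-70.2   4.2] z 9.8 [179.1 -19.8 101.3] F [ 1.5 -3.3  2.4]
rows 56 225 centre x [-27.6 -25.9] left-yaw px deg -1.2 y 3.4 [[232, 298], [231, 299], [230, 300], [229, 300], [229, 299], [230, 298], [230, 296], [235, 292]]
```

The force direction (about 36°, which is the 20° tilt plus the friction angle) shows the sloped finger face itself bearing. Reducing tilt to about 8° makes the push more level. The gripper body still clears the wheel top with TCP z ≈ 17.

>>> {"op": "play_rows", "data": {
  "deltas": [
    [[-0.006,0,-0.002],[0,0,0],0.9],
    [[-0.004,0,-0.004],[0,-0.1,0],0.9],
    [[-0.002,0.001,-0.004],[0,-0.1,0],0.9],
    [[0,0,0],[0,0,0],0.9]
  ]
}}

```text
time: 24.02
tool_pos: [514.3, -26.1, 15.2]
tcp_rot: [179.3, -8.3, 101.2]
ft_force: [-0.1, -0.3, -0.1]
finger_gap: 8.7
```

```bash
python3 see.py w22
```

```text
t 24.0 tcp rack [-84.7   4. ] z 15.2 [179.3  -8.3 101.2] F [-0.1 -0.3 -0.1]
rows 49 223 centre x [-34.1 -32. ] left-yaw px deg -0.8 y 3.7 [[230, 294], [228, 298], [226, 299], [226, 299], [226, 299], [225, 299], [227, 296], [229, 293]]
```

>>> {"op": "play_rows", "data": {
  "deltas": [
    [[0.002,0,0.0001],[0,0,0],0.9],
    [[0.002,0,0.0001],[0,0,0],0.9],
    [[0.002,0,0.0002],[0,0,0],0.9],
    [[0.0015,0,0.0002],[0,0,0],0.9],
    [[0.0015,0,0.0002],[0,0,0],0.9],
    [[0.0015,0,0.0002],[0,0,0],0.9]
  ]
}}

```text
time: 24.82
tool_pos: [512.8, -18.7, 15.5]
tcp_rot: [179.3, -8.4, 100.9]
ft_force: [0.3, -5.5, 4.1]
finger_gap: 8.5
```

```bash
python3 see.py w23
```

```text
t 24.8 tcp rack [-77.2   4. ] z 15.5 [179.3  -8.4 100.9] F [ 0.3 -5.5  4.1]
rows 52 225 centre x [-27.8 -25.6] left-yaw px deg -0.1 y 2.8 [[230, 296], [229, 299], [228, 300], [228, 295], [228, 301], [229, 300], [230, 298], [232, 296]]
```

The rim sweeps up along the fingers, so friction fights the climb. I'll let the fingers rise together with the rim (forward and up) so friction stops opposing it.

>>> {"op": "play_rows", "data": {
  "deltas": [
    [[0.0018,0,-0.0016],[0,0,0],0.9],
    [[0.0018,0,-0.0016],[0,0,0],0.9],
    [[0.0018,0,-0.0016],[0,0,0],0.9]
  ]
}}

```text
time: 25.25
tool_pos: [511.8, -13.8, 21.4]
tcp_rot: [179.3, -8.4, 100.9]
ft_force: [0.2, -1.3, 0.9]
finger_gap: 8.4
```

```bash
python3 see.py w24
```

```text
t 25.2 tcp rack [-72.2   4.1] z 21.4 [179.3  -8.4 100.9] F [ 0.2 -1.3  0.9]
rows 55 224 centre x [-22.3 -21.8] left-yaw px deg 0.2 y 3.1 [[231, 293], [229, 296], [228, 298], [228, 298], [228, 298], [229, 297], [230, 296], [237, 293]]
```

Climbing with about 1.3 N. Continue, slower towards the crest.

>>> {"op": "play_rows", "data": {
  "deltas": [
    [[0.0016,0,-0.0012],[0,0,0],0.9],
    [[0.0016,0,-0.0012],[0,0,0],0.9],
    [[0.0012,0,-0.0009],[0,0,0],0.9]
  ]
}}

```text
time: 25.68
tool_pos: [510.9, -9.3, 25.8]
tcp_rot: [179.3, -8.4, 101.0]
ft_force: [0.2, -0.8, -0.2]
finger_gap: 8.8
```

```bash
python3 see.py w25
```

```text
t 25.7 tcp rack [-67.6   4. ] z 25.8 [179.3  -8.4 101. ] F [ 0.2 -0.8 -0.2]
rows 59 224 centre x [-18.2 -18.4] left-yaw px deg 0.1 y 3.1 [[232, 293], [230, 294], [229, 296], [229, 296], [229, 296], [230, 295], [230, 295], [233, 290]]
```

>>> {"op": "play_rows", "data": {
  "deltas": [
    [[0.0011,0,-0.0009],[0,0,0],0.9],
    [[0.0011,0,-0.0009],[0,0,0],0.9]
  ]
}}

```text
time: 25.98
tool_pos: [510.3, -6.9, 27.8]
tcp_rot: [179.3, -8.5, 101.0]
ft_force: [0.5, -0.5, -0.2]
finger_gap: 8.7
```

```bash
python3 see.py w26
```

```text
t 26.0 tcp rack [-65.1   4.2] z 27.8 [179.3  -8.5 101. ] F [ 0.5 -0.5 -0.2]
rows 62 224 centre x [-16.6 -16.5] left-yaw px deg 0.0 y 3.2 [[232, 292], [231, 294], [229, 295], [229, 296], [230, 295], [231, 294], [232, 294]]
```

>>> {"op": "play_rows", "data": {
  "deltas": [
    [[0.001,0,-0.0007],[0,0,0],0.9],
    [[0.001,0,-0.0007],[0,0,0],0.9],
    [[0.001,0,-0.0007],[0,0,0],0.9]
  ]
}}

```text
time: 26.4
tool_pos: [509.6, -3.9, 30.5]
tcp_rot: [179.3, -8.5, 101.0]
ft_force: [0.4, 0.0, -0.4]
finger_gap: 8.4
```

```bash
python3 see.py w27
```

```text
t 26.4 tcp rack [-62.1   4.3] z 30.5 [179.3  -8.5 101. ] F [ 0.4  0.  -0.4]
rows 65 224 centre x [-14.2 -14.2] left-yaw px deg -0.0 y 3.3 [[232, 291], [231, 293], [230, 294], [230, 295], [230, 294], [231, 293], [232, 293]]
```

>>> {"op": "play_rows", "data": {
  "deltas": [
    [[0.001,0,-0.0005],[0,0,0],0.9],
    [[0.001,0,-0.0005],[0,0,0],0.9],
    [[0.001,0,-0.0005],[0,0,0],0.9]
  ]
}}

```text
time: 26.82
tool_pos: [509.1, -0.9, 32.7]
tcp_rot: [179.3, -8.5, 101.0]
ft_force: [-0.8, 0.5, -0.0]
finger_gap: 8.6
```

```bash
python3 see.py w28
```

```text
t 26.8 tcp rack [-59.    4.2] z 32.7 [179.3  -8.5 101. ] F [-0.8  0.5 -0. ]
rows 69 224 centre x [-12.6 -11.8] left-yaw px deg -0.0 y 3.3 [[233, 290], [231, 292], [230, 293], [230, 294], [231, 293], [232, 292], [232, 292]]
```

>>> {"op": "play_rows", "data": {
  "deltas": [
    [[0.001,0,0.0001],[0,0,0],0.9],
    [[0.001,0,0.0001],[0,0,0],0.9],
    [[0.001,0,0.0001],[0,0,0],0.9]
  ]
}}

```text
time: 27.25
tool_pos: [508.5, 2.3, 32.9]
tcp_rot: [179.3, -8.5, 101.0]
ft_force: [-0.7, 0.1, 0.7]
finger_gap: 8.7
```

```bash
python3 see.py w29
```

```text
t 27.2 tcp rack [-55.8   4.2] z 32.9 [179.3  -8.5 101. ] F [-0.7  0.1  0.7]
rows 45 200 centre x [2.7 5.8] left-yaw px deg 0.4 y 3.3 [[231, 290], [231, 292], [230, 294], [231, 294], [231, 293], [232, 292], [234, 290]]
```

>>> {"op": "play_rows", "data": {
  "deltas": [
    [[0.001,0,0.0001],[0,0,0],0.9],
    [[0.001,0,0.0001],[0,0,0],0.9],
    [[0.001,0,0.0001],[0,0,0],0.9]
  ]
}}

```text
time: 27.68
tool_pos: [507.9, 5.5, 33.0]
tcp_rot: [179.3, -8.5, 101.0]
ft_force: [0.1, -0.9, -1.5]
finger_gap: 8.2
```

```bash
python3 see.py w30
```

```text
t 27.7 tcp rack [-52.5   4.2] z 33.0 [179.3  -8.5 101. ] F [ 0.1 -0.9 -1.5]
rows 52 206 centre x [2.6 5.5] left-yaw px deg 0.3 y 3.2 [[232, 290], [231, 292], [231, 294], [231, 294], [231, 293], [233, 292], [234, 290]]
```

The wheel has dropped behind the batten at x ≈ +3. I'll lower a little, approach, and lean on it lightly.

>>> {"op": "play_rows", "data": {
  "deltas": [
    [[0.0,0,0.005],[0,0,0],0.9],
    [[0.0,0,0.004],[0,0,0],0.9],
    [[0.0015,0,0.0002],[0,0,0],0.9],
    [[0.0015,0,0.0002],[0,0,0],0.9],
    [[0.0012,0,0.0001],[0,0,0],0.9]
  ]
}}

```text
time: 28.35
tool_pos: [506.5, 11.5, 23.3]
tcp_rot: [179.3, -8.5, 101.0]
ft_force: [-0.0, -0.2, 0.4]
finger_gap: 8.4
```

```bash
python3 see.py w31
```

```text
t 28.4 tcp rack [-46.4   4.3] z 23.3 [179.3  -8.5 101. ] F [-0.  -0.2  0.4]
rows 58 221 centre x [2.7 5.1] left-yaw px deg 0.4 y 3.2 [[231, 293], [229, 295], [229, 297], [229, 298], [229, 297], [231, 296], [232, 294], [235, 291]]
```

Almost touching. I'll creep in and watch the force.

>>> {"op": "play_rows", "data": {
  "deltas": [
    [[0.001,0,0.0001],[0,0,0],0.9],
    [[0.001,0,0.0001],[0,0,0],0.9]
  ]
}}

```text
time: 28.65
tool_pos: [506.4, 13.4, 23.6]
tcp_rot: [179.3, -8.5, 101.0]
ft_force: [0.4, -3.6, -0.3]
finger_gap: 8.8
```

>>> {"op": "play_rows", "data": {
  "deltas": [
    [[0.001,0,0.0001],[0,0,0],0.9],
    [[0.0008,0,0.0001],[0,0,0],0.9]
  ]
}}

```text
time: 28.9
tool_pos: [506.4, 13.4, 23.7]
tcp_rot: [179.3, -8.3, 101.0]
ft_force: [1.1, -5.9, 0.1]
finger_gap: 8.8
```

>>> {"op": "play_rows", "data": {
  "deltas": [
    [[0.0008,0,0.0001],[0,0,0],0.9]
  ]
}}

```text
time: 29.02
tool_pos: [506.4, 13.4, 23.8]
tcp_rot: [179.3, -8.2, 100.9]
ft_force: [0.3, -5.5, -1.2]
finger_gap: 8.5
```

Steady at about 6 N, level. I'll lean slightly more and hold for over a second.

>>> {"op": "play_rows", "data": {
  "deltas": [
    [[0.0011,0,0.0001],[0,0,0],0.9],
    [[0.0011,0,0.0001],[0,0,0],0.9],
    [[0.0011,0,0.0001],[0,0,0],0.9],
    [[0.0011,0,0.0001],[0,0,0],0.9]
  ]
}}

```text
time: 29.52
tool_pos: [506.5, 13.3, 24.0]
tcp_rot: [179.2, -7.8, 100.9]
ft_force: [0.6, -6.0, -0.5]
finger_gap: 8.5
```

>>> {"op": "play_rows", "data": {
  "deltas": [
    [[0.0011,0,0.0001],[0,0,0],0.9],
    [[0.0011,0,0.0001],[0,0,0],0.9],
    [[0.0011,0,0.0001],[0,0,0],0.9],
    [[0.0011,0,0.0001],[0,0,0],0.9],
    [[0.0011,0,0.0001],[0,0,0],0.9],
    [[0.0011,0,0.0001],[0,0,0],0.9]
  ]
}}

```text
time: 30.28
tool_pos: [506.7, 13.1, 24.6]
tcp_rot: [179.2, -7.1, 100.8]
ft_force: [0.5, -6.1, -1.9]
finger_gap: 8.5
```

```bash
python3 see.py w32
```

```text
t 30.3 tcp rack [-44.8   3.8] z 24.6 [179.2  -7.1 100.8] F [ 0.5 -6.1 -1.9]
rows 62 225 centre x [2.9 4.9] left-yaw px deg 0.6 y 3.0 [[230, 292], [229, 295], [228, 296], [229, 296], [229, 296], [230, 295], [232, 293], [234, 291]]
```

Bedded: about 6 N for about 1.6 s with the wheel at x ≈ 3. Now I'll withdraw straight back, then up.

>>> {"op": "play_rows", "data": {
  "deltas": [
    [[-0.002,0,-0.0003],[0,0,0],0.9],
    [[-0.005,0,-0.0006],[0,0,0],0.9],
    [[-0.01,0,-0.0012],[0,0,0],0.9],
    [[-0.015,0,-0.002],[0,0,0],0.9],
    [[-0.015,0,-0.004],[0,0,0],0.9],
    [[-0.01,0,-0.02],[0,0,0],0.9],
    [[0,0,-0.02],[0,0,0],0.9],
    [[0,0,0],[0,0,0],0.9]
  ]
}}

```text
time: 31.32
tool_pos: [518.7, -54.8, 66.3]
tcp_rot: [179.2, -7.2, 100.7]
ft_force: [-0.2, 0.3, -0.8]
finger_gap: 8.5
```

```bash
python3 see.py w33
python3 - <<'E'
from bench import eyes
import cv2
b=cv2.cvtColor(eyes.snapshot("side"),4)[150:290,170:300];w=cv2.imread("pics/w33.png")
b=cv2.resize(b,(357,384),interpolation=cv2.INTER_CUBIC);cv2.imwrite("pics/fin.png",cv2.resize(cv2.hconcat([w,b]),(800,353)))
E
```

```text
t 31.3 tcp rack [-113.8    5.3] z 66.3 [179.2  -7.2 100.7] F [-0.2  0.3 -0.8]
rows 0 108 centre x [-19.4   6.3] left-yaw px deg -0.5 y 3.0 [[235, 288], [236, 287], [237, 286], [238, 285], [240, 282]]
```

View pics/fin.png

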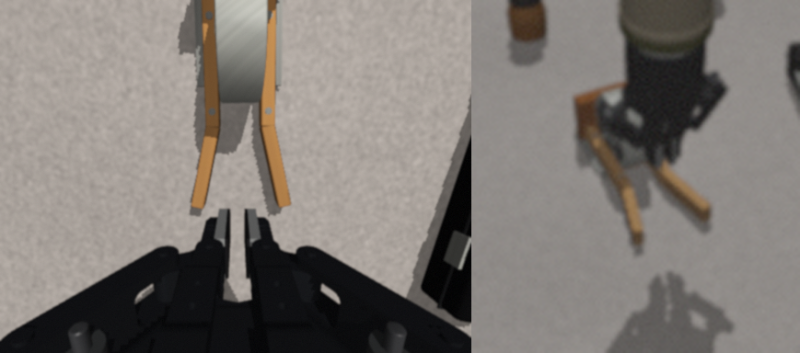

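The final picture shows the wheel upright between the fences at its seat, up to the stop, with the fingers well clear. Its rear edge is still at x ≈ 6 − 45, as before. Handing in.

```bash
python3 -c "
from bench import r
print(r.hand_in())"
```

```text
the job is handed in; nothing more can be done
None
```

The pulley was rolled on its rim into the rack, over the batten and up to the back stop. I leaned on it with about 6 N, level, for about 1.6 s, then drew the fingers back and up and handed the job in at about 31 s. No verdict was reported.

**Last checks**
- **Position:** the wheel was at rack x of about +3 to +6 mm (limit ±14.5 mm). My fit gave y of about +3 mm (limit ±7 mm), though the lane fences were centred near +1 to +2 mm in that frame.
- **Stance:** it stood straight in the lane (yaw under 1°), upright in the last picture, with the fingers clear and zero force.
- **Forces:** the highest finger force I read was about 7.5 N. Forces were read only at the end of each move, so brief peaks were not seen. That includes the drop behind the batten to the stop, which happened during a move.

**What disagreed or went wrong**
- **Contact point:** the fingers touched about 25 mm behind the stated TCP. The first two pushes rode high on the rim and lifted the fingers until I lowered and tilted the tool.
- **Yaw:** the pulley turned about 4.7° left before the rack and was straight again by the lane.
- **Climb:** level pushing stalled at the batten at about 6–7.5 N. Letting the fingers rise with the rim took it over with about 1 N.
- **Not checked:** I did not measure the rolling angle. I also did not re-measure the case, jar, driver and pot at the end, though no move went near them. In the last side view the gripper partly hid the wheel, so "upright" rests on the wrist picture.

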